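Put the collet away in its case

TASK

Pick up the short steel collet standing on the bench (the twin of the one already in the wooden case, not the taller sleeve or the flat nut) and set it down upright in the empty bay of the case, without dropping it. See that it stands below the rim, then close the hinged lid fully.

Things in the scene. Friction and masses are not known exactly. Their poses are not given: they have to be found in the camera images.
- collet_mid (a point): Centre of the loose collet: slotted round steel piece upright on the bench, 46 mm tall, body 36 mm across, head 41 mm across over its top 12 mm, 0.2 to 0.3 kg; the point is 23 mm above its underside, z up its axis. Also on the bench, not wanted: an 84 mm tall sleeve like it and a flat 62 mm ring nut, their centres 75 mm or more away.
- bay (a point): Centre of the empty bay's floor, 6 mm above the bench. Fixed wooden case 140 (x) by 204 (y) by 60 mm high, walls 6 mm, rim 54 mm above this point. A divider 20 mm high parts two bays, 128 (x) by 93 mm (y); a like collet stands in the other, about 100 mm towards +y. x: square to the hinge, roughly to the robot's right; y: along it, roughly away from the robot; z up.
- lid (a joint): Hinge angle of the case's lid: 0 shut on the rim, pi/2 upright, 1.9 at its stop; starts open, a little past upright. Hinge line (inner face of the lid): parallel to the bay's y, 70 mm along +x and 54 mm above the bay point, its middle 49.5 mm towards +y. Stiff: the lid stays where it is left and yields to 1 to 3 N at its free edge.
- lid_lip (a point): Middle of the lid's free edge, mid-thickness. The lid is a flat wooden board 140 mm from hinge to free edge, 204 mm wide, 8 mm thick, no handle. The point's x points along the board to the hinge, z out of its outer face (up when shut), y along the hinge.
Things that resemble listed ones, but are neither listed nor needed, are in the scene too. Leave any blue look-alike of the part that bears bay alone.

How it is judged:
By the outcome, as a careful person would: the job done as asked, in the order asked, and still so for the second after the job is handed in, with the robot touching nothing.
It also fails if it takes over 51 s, if anything falls off the work surface, if the arm or the gripper's body presses on something with over 40 N, if the wrist force passes 120 N, or if a joint passes its speed limit or range.

ROBOT

A 6-joint arm with a two-finger parallel gripper is mounted at the origin on the work surface. World frame = base frame: x ahead of the robot, y to its left, z up, the work surface at z = 0. Lengths are in m, angles in rad, forces in N, time in s.
With the tool pointing down it reaches from about 0.375 to 0.9 m from the base axis. Payload 3.1 kg.
Tool frame: the origin (TCP) lies between the finger pads; the fingertips stand 11 mm ahead of it and the grasp point (between the pads) lies 8 mm behind it; z points along the fingers, y is the direction in which the jaws open and shut (so a half turn about z gives the same grasp; the last joint's range is limited). The gripper opens to 85 mm and grips with 20 to 120 N. Pads are 22 mm wide; open, the fingers measure 114 mm over their backs; the gripper's body (76 mm by 85 mm) begins 54 mm behind the grasp point. The pads swing forward as they close: fully open they stand 13 mm farther back than shut.
Start: joints at [0.978, 0.527, 1.433, -0, 1.181, -0.178], TCP at [0.252, 0.572, 0.242] pointing down, gripper open.
Joint ranges: [-3.08, 3.08], [-0.75, 2.2], [0.22, 2.44], [-1.43, 4.57], [0, 2.65], [-2.85, 2.85]. Speed limits (rad/s): [2.79, 2.79, 3.14, 3.14, 3.14, 3.14].

INTERFACE

Orientations are given as a unit quaternion [x, y, z, w].
In Python, from station import manip gives the robot as it stands.
- The arm moves only by the tool move_arm, never from a script. Its argument "deltas" is a list of rows, each a list of 5 numbers: the shift along the tool's x, y, z in units of 40 cm (1.0 is 40 cm), then the turn about the tool's z in units of 0.5 rad (1.0 is 0.5 rad), then the opening in per cent of the stroke, from 0 (shut) to 100 (fully open). In form: [[x, y, z, twist, grip], ...]. A call has exactly 8 rows; each row is the pose to reach, as a shift and turn from the pose commanded when the call began, along the tool's axes at that moment; what a row does not reach only later rows make up. A row lasts 1/12 s, in which the tool goes at most 41.7 mm and 7.16 degrees, less where a joint would pass 70% of its speed; a pose out of reach is approached as far as the arm can. A call with a number of a shift or a turn outside -1 to 1 is refused whole. A call with a gripper value outside its range is refused whole. The fingers move at their own pace and stop on an object; "force" is the grip in N (left out, the last holds). Time passes only in rows, so rows that repeat a pose let the fingers close, or fill a call up. It gives the time, the measured TCP pose, the force and the opening at its end, in the units of the state.
- manip.sense(): the state, without advancing time (a new reading comes with each control period).
- manip.snapshot(name): name is "scene" or "top"; returns (picture, depth): 400x640x3 uint8, red, green, blue; 400x640 float32, m along the optical axis (not along the pixel's ray), 0 where there is no reading.
- manip.get_calibration(name): a dict with "vfov" (degrees; the focal length in pixels is half the picture's height over the tangent of half this angle, whatever the lens; pixels are square), "cx", "cy" (the principal point, pixels), "pose" (4x4, takes a point from camera to world coordinates). Camera axes: x right, y down, z forward; pixel columns grow to the right and rows downward; lengths in m; the calibration is good to about 2 mm. A picture is of the moment at which its call begins. get_calibration takes no time and is no camera call.
- manip.sign_off(): hands the job in, once; it reports no verdict.
The state is a dict: "t": time; "q": joint angles; "qd": joint speeds; "tau": joint torques, N m; "tcp_pos": TCP position; "tool_rot": TCP orientation; "force": force on the tool from outside, world axes, zero at the start; "ft_torque": the same for the moment, N m; "finger_gap": opening from 0.0 (shut) to 1.0 (fully open).
Only numpy, scipy, OpenCV 4.12 (cv2) and the standard library are available. Lean on these libraries where they do the work, as an engineer would, in place of code of your own. Each camera call takes 0.05 s, during which the arm holds its last target.

## Working session

There is one attempt and no reset: what is moved stays moved. The work goes in short steps, Python scripts to look and compute and a tool call to move; the robot and the scene stay as the last step left them, time stands still between calls to the robot, and variables do not carry over. Pictures are saved under pics/ and viewed, and the job is handed in when it is done.

Besides the shell and the picture viewer there is one more tool, called by a JSON object that holds its "method" and its "body", one argument or row to a line. move_arm: Moves the arm, as the interface text tells. Its arguments: {"type":"object","properties":{"deltas":{"type":"array","items":{"type":"array","items":{"type":"number"}}},"force":{"type":"number"}},"required":["deltas"]}

```bash
mkdir -p pics; ls; cat > h.py <<'E'
import numpy as np,cv2
from station import manip
def snap(n,f):
    p,d=manip.snapshot(n); cv2.imwrite('pics/%s.png'%f,p[:,:,::-1]); np.savez('pics/%s.npz'%f,p=p,d=d); return p,d
def world(n,d):
    c=manip.get_calibration(n); f=d.shape[0]/2/np.tan(np.radians(c['vfov'])/2)
    v,u=np.mgrid[:d.shape[0],:d.shape[1]]
    P=np.stack([(u-c['cx'])/f*d,(v-c['cy'])/f*d,d],-1); T=np.array(c['pose'])
    W=P@T[:3,:3].T+T[:3,3]; W[d==0]=np.nan; return W
E
python3 - <<'E'
from h import *
for n in('scene','top'):
    snap(n,n+'0'); c=manip.get_calibration(n); print(n,c)
print(manip.sense())
E
```

```text
pics
scene {'vfov': 47.35414000155346, 'cx': 327.7709206909113, 'cy': 202.6616635762344, 'pose': array([[-0.73932934,  0.53786725, -0.40508142,  0.76920224],
       [ 0.67316204,  0.60440135, -0.42608904,  0.39754433],
       [ 0.01565242, -0.58770556, -0.80892347,  0.80759174],
       [ 0.        ,  0.        ,  0.        ,  1.        ]])}
top {'vfov': 49.613144557859414, 'cx': 322.6535771204944, 'cy': 203.91453907780092, 'pose': array([[ 0.00211322, -0.98693775,  0.16108822,  0.27010075],
       [-0.99999304, -0.00258102, -0.00269478,  0.01311694],
       [ 0.00307535, -0.1610814 , -0.98693633,  0.98083892],
       [ 0.        ,  0.        ,  0.        ,  1.        ]])}
{'t': 0.1, 'q': array([ 9.77493980e-01,  5.28386227e-01,  1.43381460e+00, -2.86711125e-05,
        1.18140724e+00, -1.78469275e-01]), 'qd': array([ 0.00020098, -0.00229153, -0.00157185, -0.00087489, -0.00105947,
        0.00109709]), 'tau': array([-5.50888853e-04, -4.43300700e+01, -1.78585911e+01, -2.69622333e-04,
        3.89867680e-03,  2.77020501e-05]), 'tcp_pos': array([0.25149329, 0.57146138, 0.2414106 ]), 'tool_rot': array([ 2.05927056e-01,  9.78566825e-01, -9.38594920e-04, -3.66998482e-04]), 'force': array([-0.04747945,  0.19308861, -0.24708517]), 'ft_torque': array([-0.02832324,  0.02386743, -0.02660309]), 'finger_gap': 0.9999424435903181}
```

View pics/scene0.png

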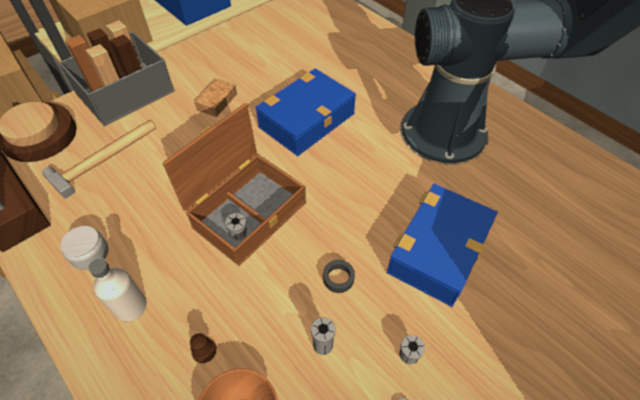

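View pics/top0.png

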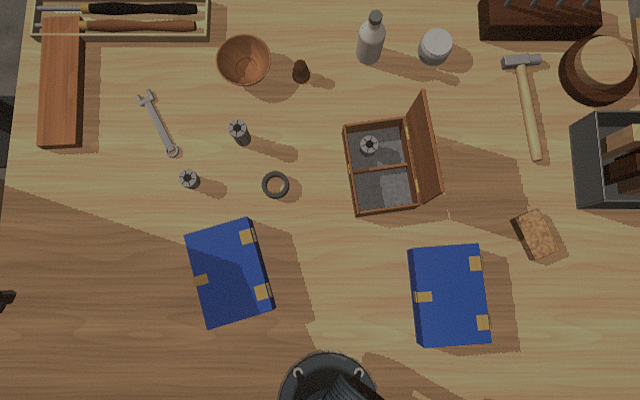

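Scene view: the candidates are the small slotted piece at (412,348), which is top (188,178), a taller slotted piece at (323,335), top (238,132), and the ring nut at (338,276), top (275,184). The open wooden case is at top (380,165). I'll check the heights and an enlarged crop.

```bash
cat > m.py <<'E'
from h import *
S=np.load('pics/scene0.npz');T=np.load('pics/top0.npz')
WT=world('top',T['d']);WS=world('scene',S['d'])
for nm,(u,v) in dict(collet=(188,178),sleeve=(238,130),nut=(275,184)).items():
    w=WT[v-25:v+26,u-25:u+26].reshape(-1,3); w=w[np.isfinite(w[:,2])]
    z=np.percentile(w[:,2],99); k=w[w[:,2]>max(z-.008,.006)]
    c,r=cv2.minEnclosingCircle(k[:,:2].astype(np.float32)); print('top',nm,'ztop',z.round(4),'c',np.round(c,4),'r',round(r,4),len(k),'mean',k.mean(0).round(4),'bench',np.median(w[:,2]).round(4))
for nm,(u,v) in dict(collet=(412,348),sleeve=(323,335)).items():
    w=WS[v-28:v+28,u-25:u+26].reshape(-1,3); w=w[np.isfinite(w[:,2])]
    z=np.percentile(w[:,2],99); k=w[w[:,2]>z-.006]
    c,r=cv2.minEnclosingCircle(k[:,:2].astype(np.float32)); print('scene',nm,'ztop',z.round(4),'c',np.round(c,4),'r',round(r,4),len(k))
a=cv2.resize(S['p'][290:390,290:450],None,fx=4,fy=4,interpolation=2)[:,:,::-1]
cv2.imwrite('pics/crop1.png',a)
a=cv2.resize(T['p'][80:225,330:450],None,fx=4,fy=4,interpolation=2)[:,:,::-1]
cv2.imwrite('pics/crop2.png',a)
# case
m=WT[80:225,330:450]; 
for lo,hi in ((.052,.068),):
    k=(m[...,2]>lo)&(m[...,2]<hi)
    cv2.imwrite('pics/rim.png',cv2.resize(k.astype(np.uint8)*255,None,fx=4,fy=4,interpolation=0))
E
python3 m.py
```

```text
top collet ztop 0.0478 c [0.4818 0.3108] r 0.0207 267 mean [0.4812 0.31   0.0458] bench 0.0003
top sleeve ztop 0.086 c [0.5839 0.1969] r 0.0208 279 mean [0.5831 0.1963 0.0837] bench 0.0003
top nut ztop 0.0262 c [0.4732 0.1194] r 0.031 323 mean [0.4729 0.1189 0.0235] bench 0.0004
scene collet ztop 0.0469 c [0.4819 0.3115] r 0.0208 453
scene sleeve ztop 0.0847 c [0.584  0.1982] r 0.0204 470
```

View pics/crop1.png

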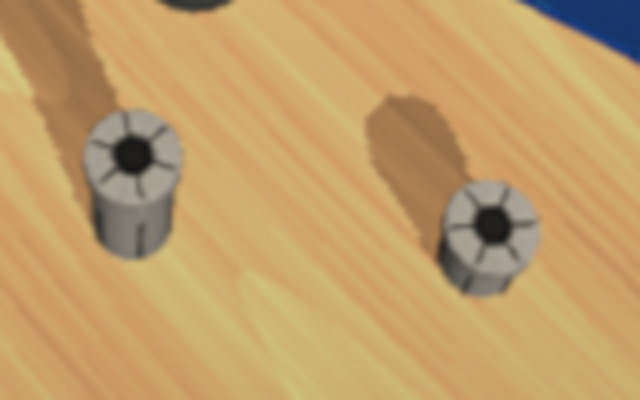

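View pics/crop2.png

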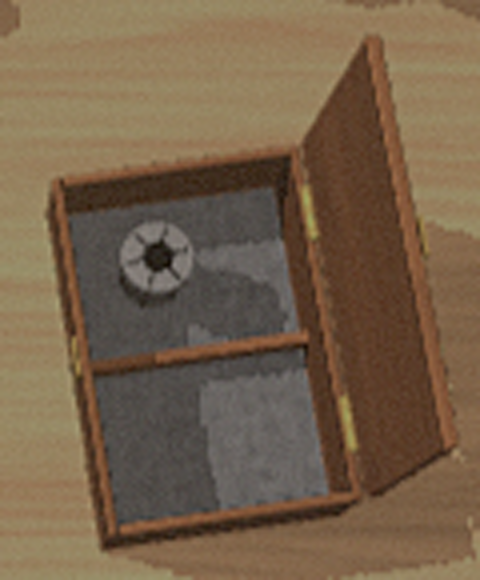

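View pics/rim.png

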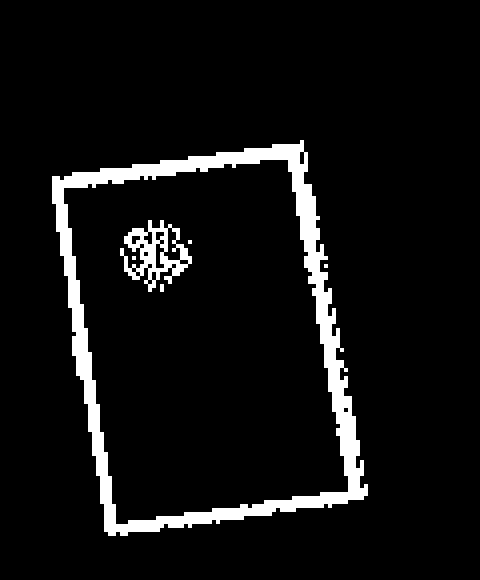

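The crop confirms it: the short piece at scene (412,348) is 46–47 mm tall, and the other is about 85 mm. The empty bay is the near one, around top (385,190). Next I'll fit the case and lid.

```bash
cat > m2.py <<'E'
from h import *
T=np.load('pics/top0.npz');S=np.load('pics/scene0.npz')
def fit(W,sl):
    m=W[sl].reshape(-1,3); m=m[np.isfinite(m[:,2])]
    k=m[(m[:,2]>.055)&(m[:,2]<.066)]
    return m,k
W=world('top',T['d']); m,k=fit(W,np.s_[80:225,330:450])
# drop the collet
cc=k[:,:2]
r=cv2.minAreaRect(cc.astype(np.float32)); print(r); 
b=cv2.boxPoints(r);print(b)
c=np.array(r[0]); 
e=[b[1]-b[0],b[2]-b[1]]; y=max(e,key=np.linalg.norm); y=y/np.linalg.norm(y); y*=np.sign(y[0]); x=np.array([y[1],-y[0]])
print('x',x,'y',y,'yaw of y',np.arctan2(y[1],y[0]))
L=(cc-c)@np.c_[x,y]; print('extent pct',np.percentile(L,[0.5,99.5],axis=0))
print('rim z',np.median(k[:,2]))
ctr=c; bay=ctr-y*.0495; print('ctr',ctr,'bay',bay, 'r',np.linalg.norm(bay))
L=(m[:,:2]-ctr)@np.c_[x,y]
# lid points
l=(L[:,0]>.05)&(m[:,2]>.08)&(abs(L[:,1])<.11); q=np.c_[L[l],m[l,2]]
print('lid pts',l.sum(),q.min(0),q.max(0))
A=np.c_[q[:,2]-.06,np.ones(len(q))]; print(np.linalg.lstsq(A,q[:,0],rcond=None)[0])
# collet in other bay
l=(abs(L[:,0])<.055)&(L[:,1]>0)&(L[:,1]<.09)&(m[:,2]>.045)&(m[:,2]<.06); print('other',L[l].mean(0),np.percentile(m[l,2],[5,50,95]))
l=(abs(L[:,0])<.055)&(L[:,1]<-.015)&(L[:,1]>-.085); print('floor',np.median(m[l,2]))
W=world('scene',S['d']);m=W[90:270,150:320].reshape(-1,3);m=m[np.isfinite(m[:,2])]
L=(m[:,:2]-ctr)@np.c_[x,y]
k=(m[:,2]>.055)&(m[:,2]<.066)&(abs(L[:,0])<.1)&(abs(L[:,1])<.13)
print('scene rim',cv2.minAreaRect(m[k,:2].astype(np.float32)),np.median(m[k,2]))
l=(L[:,0]>.04)&(m[:,2]>.075)&(abs(L[:,1])<.11);q=np.c_[L[l],m[l,2]]
print('lid',q.min(0),q.max(0));A=np.c_[q[:,2]-.06,np.ones(len(q))]; print(np.linalg.lstsq(A,q[:,0],rcond=None)[0])
E
python3 m2.py
```

```text
((0.5111236572265625, -0.11580899357795715), (0.20499654114246368, 0.1435164362192154), 8.542618751525879)
[[ 0.3991032  -0.0600725 ]
 [ 0.42042187 -0.2019967 ]
 [ 0.62314415 -0.17154549]
 [ 0.6018255  -0.02962129]]
x [ 0.14854495 -0.98890567] y [0.98890567 0.14854495] yaw of y 0.14909674
extent pct [[-0.07001296 -0.10228674]
 [ 0.07165994  0.10158962]]
rim z 0.059672000117576396
ctr [ 0.51112366 -0.11580899] bay [ 0.46217283 -0.12316197] r 0.4783017813705912
lid pts 2295 [ 0.07046029 -0.10256535  0.08001128] [0.0859462  0.10105143 0.20481651]
[0.05803002 0.06948514]
other [-0.01709163  0.04948792] [0.04860531 0.05200321 0.05531814]
floor 0.006172157194654859
scene rim ((0.5108800530433655, -0.11625995486974716), (0.20544669032096863, 0.1452605277299881), 9.004583358764648) 0.058378621650669316
lid [ 0.0671622  -0.10324721  0.07510442] [0.08612438 0.10202042 0.20172734]
[0.04548368 0.069767  ]
```

```bash
cat > go.py <<'E'
from h import *
import sys
from scipy.spatial.transform import Rotation as R
C=np.array([.511,-.1162]); ya=.152
cx=np.array([np.sin(ya),-np.cos(ya)]); cy=np.array([np.cos(ya),np.sin(ya)])
def case(x,y): return C+x*cx+y*cy   # case centre frame
def to(p,yaw=None):
    s=manip.sense(); r=R.from_quat(s['tool_rot']); M=r.as_matrix()
    d=M.T@(np.array(p)-s['tcp_pos'])/.4
    y=np.arctan2(M[1,1],M[0,1])
    tw=0 if yaw is None else -((yaw-y+np.pi)%(2*np.pi)-np.pi)/.5
    print('t',round(s['t'],2),'at',s['tcp_pos'].round(4),'yaw',round(y,3),'tilt',round(M[2,2],5),'q6',s['q'][5].round(2),'F',s['force'].round(1),'gap',round(s['finger_gap'],3),'| delta',d.round(3),'tw',round(tw,3))
E
python3 -c "
from go import *
to([.4817,.311,.10]); to([.4817,.311,.027])"
```

```text
t 0.1 at [0.2515 0.5715 0.2414] yaw 1.156 tilt -1.0 q6 -0.18 F [-0.   0.2 -0.2] gap 1.0 | delta [-0.789 -0.363  0.354] tw 0
t 0.1 at [0.2515 0.5715 0.2414] yaw 1.156 tilt -1.0 q6 -0.18 F [-0.   0.2 -0.2] gap 1.0 | delta [-0.789 -0.363  0.536] tw 0
```

{"method": "move_arm", "body": {
  "deltas": [
    [-0.08,-0.037,0.03,0,100],
    [-0.17,-0.078,0.06,0,100],
    [-0.26,-0.12,0.1,0,100],
    [-0.35,-0.16,0.14,0,100],
    [-0.44,-0.2,0.18,0,100],
    [-0.53,-0.244,0.22,0,100],
    [-0.61,-0.281,0.25,0,100],
    [-0.66,-0.304,0.27,0,100]
  ]
}}

```text
t: 0.77
tcp_pos: [0.4461, 0.3509, 0.1325]
tool_rot: [0.207, 0.978, -0.001, -0.001]
force: [-0.4, 1.1, -0.2]
finger_gap: 1.001
```

```bash
python3 -c "
from go import *
to([.4817,.311,.08]); to([.4817,.311,.027])"
```

```text
t 0.77 at [0.4461 0.3509 0.1325] yaw 1.154 tilt -1.0 q6 -0.68 F [-0.4  1.1 -0.2] gap 1.001 | delta [-0.122 -0.055  0.131] tw 0
t 0.77 at [0.4461 0.3509 0.1325] yaw 1.154 tilt -1.0 q6 -0.68 F [-0.4  1.1 -0.2] gap 1.001 | delta [-0.122 -0.055  0.264] tw 0
```

{"method": "move_arm", "body": {
  "deltas": [
    [-0.05,-0.023,0.03,0,100],
    [-0.1,-0.045,0.07,0,100],
    [-0.127,-0.058,0.11,0,100],
    [-0.128,-0.058,0.15,0,100],
    [-0.128,-0.058,0.19,0,100],
    [-0.128,-0.058,0.23,0,100],
    [-0.128,-0.058,0.26,0,100],
    [-0.128,-0.058,0.264,0,100]
  ]
}}

```text
t: 1.43
tcp_pos: [0.4804, 0.3117, 0.0263]
tool_rot: [0.206, 0.979, -0.001, -0.002]
force: [-0.0, -0.1, 1.0]
finger_gap: 1.001
```

```bash
python3 -c "
from go import *
to([.4817,.311,.027])
snap('scene','s1')"; python3 -c "
import cv2;a=cv2.imread('pics/s1.png')[270:400,320:500];cv2.imwrite('pics/s1c.png',cv2.resize(a,None,fx=4,fy=4))"
```

```text
t 1.43 at [0.4804 0.3117 0.0263] yaw 1.156 tilt -0.99999 q6 -0.78 F [-0.  -0.1  1. ] gap 1.001 | delta [-0.004 -0.    -0.002] tw 0
```

View pics/s1c.png

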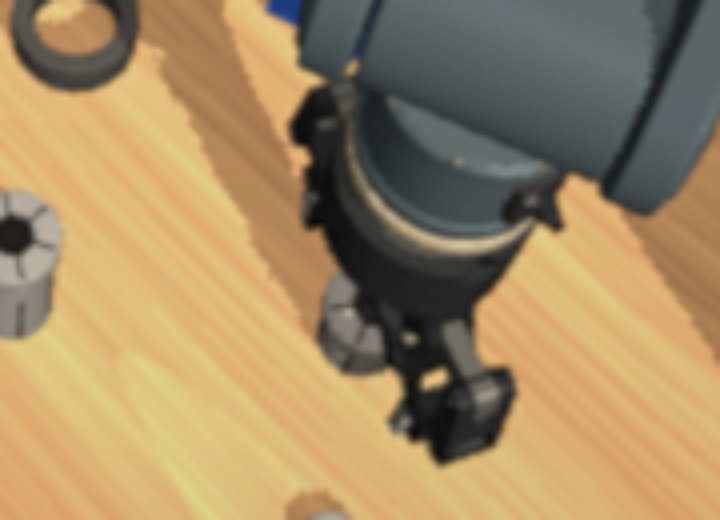

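The crop shows the collet at (355,330), inside the jaws, with the near finger at (470,420). I'll close gently at 40 N.

{"method": "move_arm", "body": {
  "deltas": [
    [0,0,0,0,75],
    [0,0,0,0,60],
    [0,0,0,0,50],
    [0,0,0,0,40],
    [0,0,0,0,30],
    [0,0,0,0,30],
    [0,0,0,0,30],
    [0,0,0,0,30]
  ],
  "force": 50
}}

```text
t: 2.15
tcp_pos: [0.4825, 0.3127, 0.0299]
tool_rot: [0.206, 0.979, 0.001, 0.001]
force: [-1.5, -1.1, 5.7]
finger_gap: 0.46
```

```bash
python3 -c "
from go import *
b=case(-.005,-.0505);print(b,(ya+np.pi/2))
to([*b,.24],ya+np.pi/2)"
```

```text
[ 0.46032518 -0.11890413] 1.7227963267948965
t 2.15 at [0.4825 0.3127 0.0299] yaw 1.156 tilt -1.0 q6 -0.78 F [-1.5 -1.1  5.7] gap 0.46 | delta [-0.385 -1.009 -0.526] tw -1.133
```

{"method": "move_arm", "body": {
  "deltas": [
    [0,0,-0.02,0,30],
    [0,0,-0.04,0,30],
    [0,0,-0.08,0,30],
    [0,0,-0.14,0,30],
    [0,0,-0.2,0,30],
    [0,0,-0.26,0,30],
    [0,0,-0.3,0,30],
    [0,0,-0.3,0,30]
  ],
  "force": 50
}}

```text
t: 2.82
tcp_pos: [0.4841, 0.3134, 0.1528]
tool_rot: [0.206, 0.979, 0.002, 0.003]
force: [0.3, -0.0, -2.3]
finger_gap: 0.46
```

```bash
python3 -c "
from go import *
b=case(-.005,-.0505)
to([*b,.24],ya+np.pi/2)
snap('scene','s2')"; python3 -c "
import cv2;a=cv2.imread('pics/s2.png')[230:400,320:540];cv2.imwrite('pics/s2c.png',cv2.resize(a,None,fx=3.5,fy=3.5))"
```

```text
t 2.82 at [0.4841 0.3134 0.1528] yaw 1.156 tilt -0.99997 q6 -0.78 F [ 0.3 -0.  -2.3] gap 0.46 | delta [-0.382 -1.012 -0.222] tw -1.133
```

View pics/s2c.png

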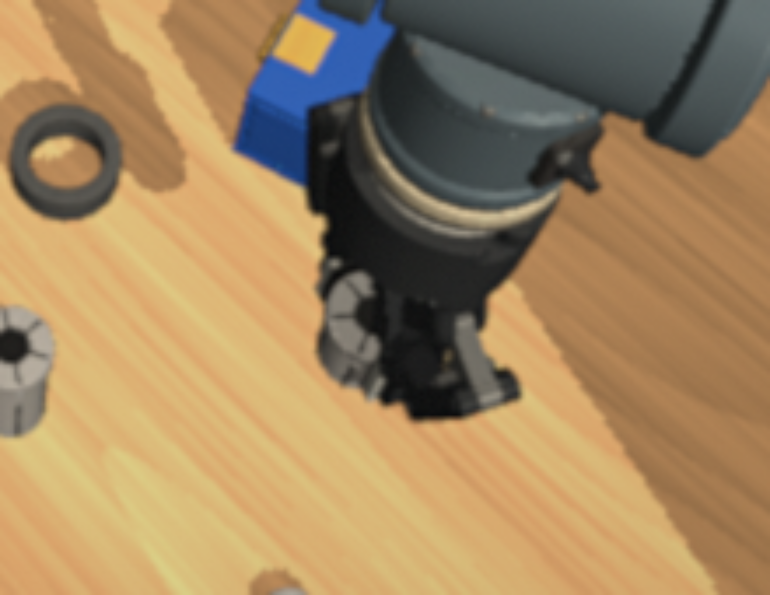

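The collet is held and off the bench at crop (350,330). I'll measure its top height and tilt relative to the TCP.

```bash
python3 -c "
from go import *
S=np.load('pics/s2.npz');W=world('scene',S['d']);p=S['p']
w=W[300:345,405:435]; g=p[300:345,405:435].astype(int)
np.set_printoptions(linewidth=220)
print((w[::2,::2,2]*1000).round(0)); print(g[::2,::2].sum(-1)//3)
a=cv2.imread('pics/s2.png')[295:350,400:470];cv2.imwrite('pics/s2d.png',cv2.resize(a,None,fx=10,fy=10,interpolation=2))
"
```

```text
[[ -0.   0.  -0. 184. 188. 211. 273. 278. 284. 286. 293. 294. 298. 301. 304.]
 [ -3.  -2.   0.  -3. 186. 209.  nan 274. 280. 282. 289. 289. 294. 296. 299.]
 [ -1.  -1.  -0. 157. 179. 180. 181. 179. 275. 280. 283. 286. 291. 291. 296.]
 [ -3.  -4.  -1. 153. 175. 181. 179. 177. 172. 275. 280. 283. 286. 288. 291.]
 [ -3.  -1.   1. 162. 171. 172. 173. 168. 167. 166. 274. 278. 280. 283. 286.]
 [ -1.  -0.  -2. 158. 166. 167. 169. 169. 170. 169. 169. 272. 276. 280. 281.]
 [ nan  -3.  -0. 156. 159. 166. 169. 168. 167. 170. 169. 240. 246. 273. 276.]
 [ -0.  -1.   1. 149. 151. 168. 167. 166. 168. 168. 169. 236. 243. 244. 243.]
 [ -1.  -3.  -2.  -0. 168. 167. 168. 168. 168. 168. 169. 225. 240. 242. 239.]
 [ -1.  -1.  -3.   2. 167. 169. 167. 167. 168. 167. 169. 223. 236. 235. 235.]
 [ -0.  -2.  -3.  -6. 166. 167. 169. 168. 168. 169. 167. 219. 225. 230. 230.]
 [ -1.  -1.   0.  -1. 167. 167. 169. 170. 166. 168. 168. 214. 224. 228. 227.]
 [ -1.  -1.   0. 141. 163. 167. 167. 167. 167. 168. 169. 210. 218. 225. 221.]
 [ -3.   1.  -3. 143. 160. 166. 168. 166. 169. 166. 167. 209. 215. 219. 218.]
 [ -1.  
[... 1444 characters left out ...]
7  41]
 [168 165 166 103  64 127 124 125 125  94  28  14  17  39  41]
 [171 169 163  61  54 114 128 125 126 108  99  77  19  38  26]
 [168 172 165  54  59  75 117 127 123  79 122 114  34  26  22]
 [168 169 153  66  65  78  85 105 114  92 124 109  31  27  19]
 [166 168 167  94  69  84  96  95  87 107 116  75  17  19  21]
 [170 163 169 136  79  90 101  89 102  87  59  55  27  16  23]
 [175 171 165 169 124  95 101  60  71  76  50  67  33  18  21]
 [174 176 171 166 163 132  86  65  83  57  60  95  97  20  20]
 [174 174 176 172 166 169 130 136 130  72  69 126  70  15  19]
 [173 174 175 177 172 167 168 171 171 135 102 109  25  20  32]
 [177 173 174 175 175 168 166 168 170 168 148 146  39  27  58]]
```

View pics/s2d.png

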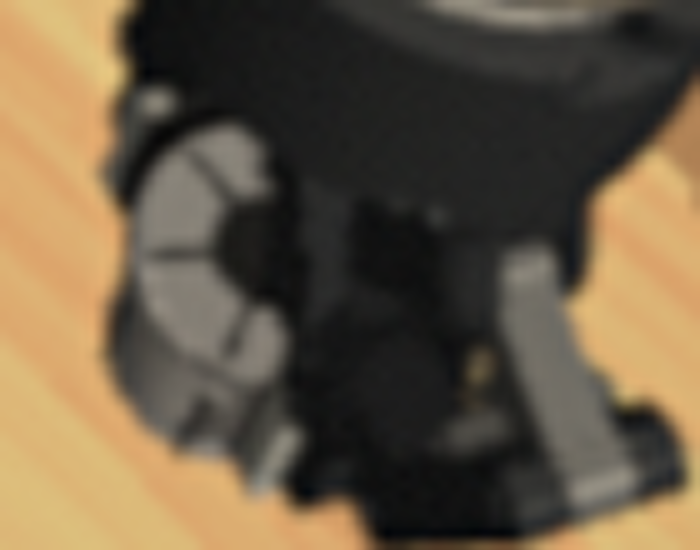

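Top face is flat at z=0.168 with TCP at 0.153, so the collet is upright and its underside is 31 mm below the TCP. Transporting.

{"method": "move_arm", "body": {
  "deltas": [
    [-0.02,-0.05,-0.03,-0.05,30],
    [-0.05,-0.13,-0.06,-0.12,30],
    [-0.08,-0.21,-0.09,-0.2,30],
    [-0.11,-0.29,-0.12,-0.28,30],
    [-0.14,-0.37,-0.12,-0.36,30],
    [-0.17,-0.45,-0.12,-0.44,30],
    [-0.2,-0.52,-0.12,-0.5,30],
    [-0.22,-0.57,-0.12,-0.55,30]
  ]
}}

```text
t: 3.53
tcp_pos: [0.4693, 0.066, 0.1955]
tool_rot: [0.07, 0.998, -0.0, -0.001]
force: [-0.6, -0.3, -1.8]
finger_gap: 0.46
```

```bash
python3 -c "
from go import *
b=case(-.005,-.0505)
to([*b,.20],ya+np.pi/2)"
```

```text
t 3.53 at [0.4693 0.066  0.1955] yaw 1.431 tilt -1.0 q6 -1.53 F [-0.6 -0.3 -1.8] gap 0.46 | delta [-0.042 -0.461 -0.011] tw -0.584
```

{"method": "move_arm", "body": {
  "deltas": [
    [-0.01,-0.06,0,-0.08,30],
    [-0.015,-0.14,0,-0.18,30],
    [-0.02,-0.22,0,-0.28,30],
    [-0.03,-0.3,0,-0.38,30],
    [-0.035,-0.37,0,-0.47,30],
    [-0.04,-0.42,0,-0.54,30],
    [-0.042,-0.45,0,-0.58,30],
    [-0.042,-0.455,0,-0.584,30]
  ]
}}

```text
t: 4.2
tcp_pos: [0.4613, -0.1163, 0.1955]
tool_rot: [-0.075, 0.997, 0.0, -0.001]
force: [-0.1, 0.4, -1.5]
finger_gap: 0.458
```

```bash
python3 -c "
from go import *
b=case(-.005,-.0505)
to([*b,.0375],ya+np.pi/2)
snap('top','t3');snap('scene','s3')
a=np.hstack([cv2.imread('pics/t3.png')[70:270,300:500],cv2.imread('pics/s3.png')[60:260,150:350]]);cv2.imwrite('pics/c3.png',cv2.resize(a,None,fx=2,fy=2))
"
```

```text
t 4.2 at [ 0.4613 -0.1163  0.1955] yaw 1.72 tilt -1.0 q6 -2.2 F [-0.1  0.4 -1.5] gap 0.458 | delta [ 0.003 -0.006  0.395] tw -0.005
```

View pics/c3.png

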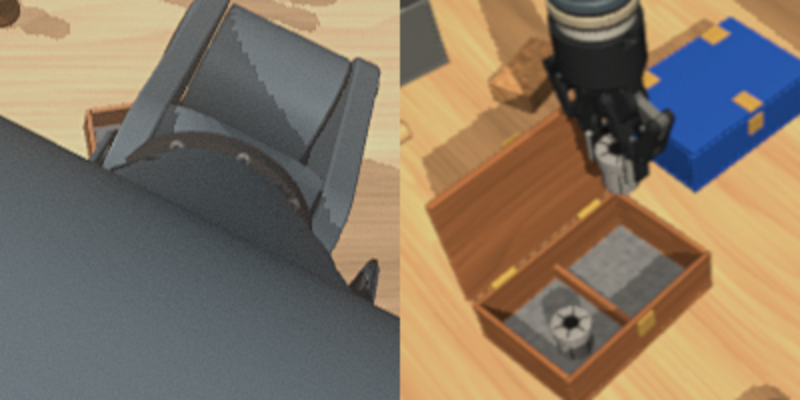

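```bash
python3 -c "
from go import *
tc=manip.sense()['tcp_pos']
for n in('t3','s3'):
    W=world('top' if n[0]=='t' else 'scene',np.load('pics/%s.npz'%n)['d']).reshape(-1,3)
    W=W[np.isfinite(W[:,2])]; d=W-tc; L=d[:,:2]@np.c_[cx,cy]
    for h in np.arange(.0,.4,.03):
        k=(d[:,2]>h)&(d[:,2]<h+.03)&(np.hypot(*L.T)<.16)&((W[:,2]>.21)|(abs(L[:,0])<.06))
        if k.sum()>5: print(n,h.round(2),k.sum(),'casex',np.percentile(L[k,0],[1,99]).round(3),'casey',np.percentile(L[k,1],[1,99]).round(3))
p=case(-.018,-.0505);to([*p,.0375],1.7228)
"
```

```text
t3 0.24 17 casex [-0.043 -0.018] casey [0.007 0.041]
t3 0.27 107 casex [-0.048  0.058] casey [-0.049  0.054]
t3 0.3 4386 casex [-0.045  0.058] casey [-0.048  0.05 ]
t3 0.33 796 casex [-0.058  0.049] casey [-0.067  0.037]
t3 0.36 899 casex [-0.081  0.026] casey [-0.085  0.006]
t3 0.39 2299 casex [-0.107  0.001] casey [-0.115 -0.028]
s3 0.0 432 casex [-0.032  0.031] casey [-0.016  0.02 ]
s3 0.03 462 casex [-0.056  0.056] casey [-0.01   0.018]
s3 0.06 643 casex [-0.065  0.065] casey [-0.01  0.02]
s3 0.09 414 casex [-0.062  0.062] casey [-0.011  0.037]
s3 0.12 699 casex [-0.036  0.017] casey [-0.022  0.039]
s3 0.15 817 casex [-0.035  0.023] casey [-0.025  0.038]
s3 0.18 828 casex [-0.034  0.019] casey [-0.021  0.037]
s3 0.21 583 casex [-0.033  0.016] casey [-0.018  0.046]
s3 0.24 680 casex [-0.066 -0.022] casey [0.001 0.062]
s3 0.27 1718 casex [-0.081 -0.018] casey [-0.019  0.065]
s3 0.3 243 casex [-0.061 -0.016] casey [0.017 0.063]
t 4.3 at [ 0.461  -0.1141  0.1957] yaw 1.721 tilt -1.0 q6 -2.2 F [-0.2  1.3 -2. ] gap 0.46 | delta [0.003 0.02  0.395] tw -0.004
```

{"method": "move_arm", "body": {
  "deltas": [
    [0.003,0.004,0.03,0,30],
    [0.003,0.004,0.08,0,30],
    [0.003,0.004,0.13,0,30],
    [0.003,0.004,0.18,0,30],
    [0.003,0.004,0.23,0,30],
    [0.003,0.004,0.27,0,30],
    [0.003,0.004,0.3,0,30],
    [0.003,0.004,0.3,0,30]
  ]
}}

```text
t: 4.97
tcp_pos: [0.4587, -0.1106, 0.0744]
tool_rot: [-0.077, 0.997, 0.002, -0.003]
force: [-0.1, 0.6, -1.4]
finger_gap: 0.46
```

```bash
python3 -c "
from go import *
p=case(-.010,-.0505);to([*p,.0375],1.7228);
snap('scene','s4');p=case(-.010,-.0505);to([*p,.0375],1.7228)
a=cv2.imread('pics/s4.png')[60:260,150:350];cv2.imwrite('pics/c4.png',cv2.resize(a,None,fx=3,fy=3))
"
```

```text
t 4.97 at [ 0.4587 -0.1106  0.0744] yaw 1.724 tilt -0.99998 q6 -2.2 F [-0.1  0.6 -1.4] gap 0.46 | delta [-0.001 -0.009  0.092] tw 0.003
t 5.02 at [ 0.4593 -0.1111  0.0755] yaw 1.724 tilt -0.99999 q6 -2.2 F [ 0.3  0.  -1.6] gap 0.458 | delta [ 0.    -0.007  0.095] tw 0.003
```

View pics/c4.png

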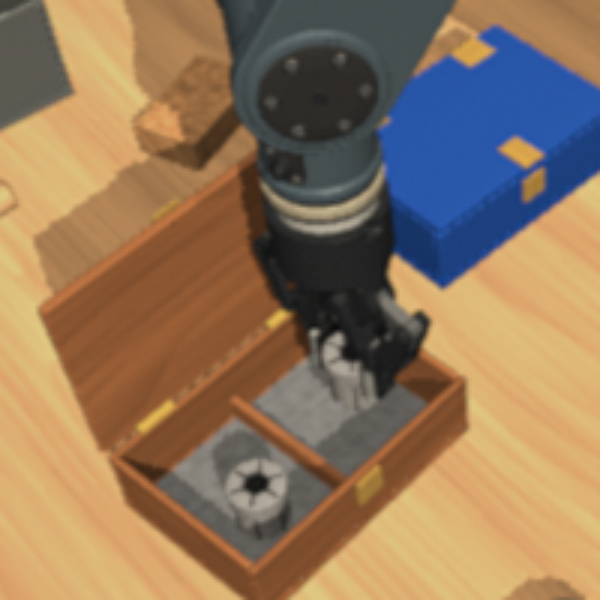

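The collet at crop (345,365) is upright over the empty bay, clear of the walls and lid. Lowering it slowly.

{"method": "move_arm", "body": {
  "deltas": [
    [0,-0.007,0.015,0,30],
    [0,-0.007,0.035,0,30],
    [0,-0.007,0.055,0,30],
    [0,-0.007,0.07,0,30],
    [0,-0.007,0.08,0,30],
    [0,-0.007,0.085,0,30],
    [0,-0.007,0.087,0,30],
    [0,-0.007,0.087,0,30]
  ]
}}

```text
t: 5.68
tcp_pos: [0.4608, -0.1156, 0.0417]
tool_rot: [-0.076, 0.997, 0.0, -0.0]
force: [0.6, 0.0, -1.3]
finger_gap: 0.461
```

```bash
python3 -c "
from go import *
snap('scene','s5');p=case(-.010,-.0505);to([*p,.0375],1.7228)
a=cv2.imread('pics/s5.png')[100:240,200:340];cv2.imwrite('pics/c5.png',cv2.resize(a,None,fx=4,fy=4))
W=world('scene',np.load('pics/s5.npz')['d']);L=(W[...,:2]-C)@np.c_[cx,cy]
k=(abs(L[...,0]+.01)<.03)&(abs(L[...,1]+.05)<.03)&(W[...,2]>.04)&(W[...,2]<.075)&(np.load('pics/s5.npz')['p'].mean(-1)>95)
print(k.sum(),np.percentile(W[k][:,2],[5,20,50,80,95]).round(4))
"
```

```text
t 5.73 at [ 0.4609 -0.1157  0.0419] yaw 1.723 tilt -1.0 q6 -2.2 F [ 0.2  0.4 -1.9] gap 0.465 | delta [0.003 0.005 0.011] tw 0.0
161 [0.0431 0.0516 0.056  0.0576 0.061 ]
```

View pics/c5.png

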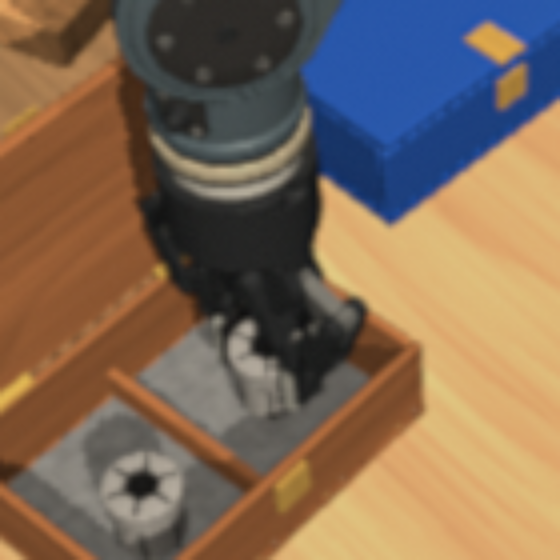

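Top is at about 56 mm and should end at 52 mm, so about 4 mm to go.

{"method": "move_arm", "body": {
  "deltas": [
    [0,0,0.003,0,30],
    [0,0,0.005,0,30],
    [0,0,0.007,0,30],
    [0,0,0.009,0,30],
    [0,0,0.01,0,30],
    [0,0,0.011,0,30],
    [0,0,0.012,0,30],
    [0,0,0.012,0,30]
  ]
}}

```text
t: 6.4
tcp_pos: [0.4608, -0.1156, 0.0371]
tool_rot: [-0.076, 0.997, 0.0, -0.0]
force: [0.6, 0.2, -2.4]
finger_gap: 0.463
```

{"method": "move_arm", "body": {
  "deltas": [
    [0,0,0.001,0,30],
    [0,0,0.002,0,30],
    [0,0,0.003,0,30],
    [0,0,0.004,0,30],
    [0,0,0.005,0,30],
    [0,0,0.005,0,30],
    [0,0,0.005,0,30],
    [0,0,0.005,0,30]
  ]
}}

```text
t: 7.07
tcp_pos: [0.461, -0.1156, 0.0359]
tool_rot: [-0.076, 0.997, -0.0, 0.0]
force: [0.2, 0.5, 5.6]
finger_gap: 0.461
```

```bash
python3 -c "
from go import *
snap('scene','s6');p=case(-.010,-.0505);to([*p,.0375],1.7228)
D=np.load('pics/s6.npz');W=world('scene',D['d']);L=(W[...,:2]-C)@np.c_[cx,cy]
k=(abs(L[...,0]+.01)<.03)&(abs(L[...,1]+.05)<.03)&(W[...,2]>.035)&(W[...,2]<.075)&(D['p'].mean(-1)>95)
print(k.sum(),np.percentile(W[k][:,2],[5,20,50,80,95]).round(4))
k=(abs(L[...,0]+.017)<.017)&(abs(L[...,1]-.05)<.017)&(W[...,2]>.04)
print('twin',k.sum(),np.percentile(W[k][:,2],[5,20,50,80,95]).round(4))
"
```

```text
t 7.12 at [ 0.461  -0.1156  0.0359] yaw 1.723 tilt -1.0 q6 -2.2 F [-1.5  0.3  5.9] gap 0.461 | delta [ 0.003  0.005 -0.004] tw 0.001
161 [0.0387 0.0455 0.0501 0.0517 0.0571]
twin 241 [0.0474 0.0494 0.0508 0.0519 0.0532]
```

The wrist force flipped to +5.6 N and the top is level with the twin's, so it is seated. Releasing.

{"method": "move_arm", "body": {
  "deltas": [
    [0,0,0,0,48],
    [0,0,0,0,52],
    [0,0,0,0,58],
    [0,0,0,0,64],
    [0,0,0,0,64],
    [0,0,0,0,64],
    [0,0,0,0,64],
    [0,0,0,0,64]
  ]
}}

```text
t: 7.78
tcp_pos: [0.4608, -0.1156, 0.035]
tool_rot: [-0.076, 0.997, 0.0, -0.0]
force: [-0.0, 0.2, 0.3]
finger_gap: 0.64
```

{"method": "move_arm", "body": {
  "deltas": [
    [0,0,-0.01,0,64],
    [0,0,-0.03,0,64],
    [0,0,-0.06,0,64],
    [0,0,-0.1,0,64],
    [0,0,-0.16,0,64],
    [0,0,-0.24,0,64],
    [0,0,-0.32,0,64],
    [0,0,-0.38,0,64]
  ]
}}

```text
t: 8.45
tcp_pos: [0.4611, -0.1157, 0.1901]
tool_rot: [-0.076, 0.997, -0.001, 0.001]
force: [-0.8, -0.5, -0.2]
finger_gap: 0.643
```

```bash
python3 -c "
from go import *
snap('scene','s7')
a=cv2.imread('pics/s7.png')[70:270,150:350];cv2.imwrite('pics/c7.png',cv2.resize(a,None,fx=3,fy=3))
D=np.load('pics/s7.npz');W=world('scene',D['d']);L=(W[...,:2]-C)@np.c_[cx,cy]
for nm,y in(('placed',-.05),('twin',.05)):
    k=(abs(L[...,0]+.012)<.04)&(abs(L[...,1]-y)<.035)&(W[...,2]>.04)&(W[...,2]<.08)
    print(nm,k.sum(),np.percentile(W[k][:,2],[5,20,50,80,95]).round(4),L[k].mean(0))
h=case(.125,0);to([*h,.29],1.7228)
"
```

```text
placed 276 [0.0436 0.0485 0.0504 0.0517 0.0526] [-0.00993395 -0.04723353]
twin 322 [0.0435 0.049  0.0506 0.0517 0.0532] [-0.0201374  0.0521262]
t 8.5 at [ 0.4635 -0.1167  0.1936] yaw 1.723 tilt -0.99994 q6 -2.2 F [ 0.9 -0.4  2.2] gap 0.64 | delta [-0.119 -0.331 -0.238] tw 0.001
```

View pics/c7.png

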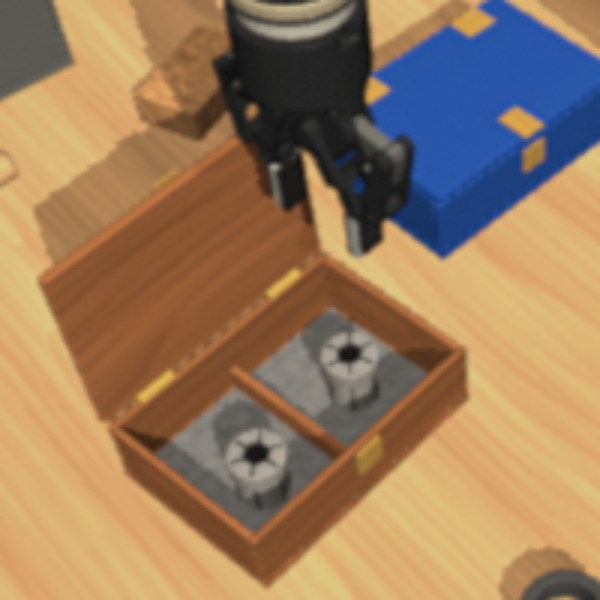

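The collet stands upright in the near bay at crop (348,365), with its top at 50–52 mm like the twin's and the rim at 60 mm. Next I rise with the jaws shut, turn 90°, and go round behind the lid.

{"method": "move_arm", "body": {
  "deltas": [
    [0,0,-0.05,0.1,30],
    [0,0,-0.1,0.25,0],
    [0,0,-0.15,0.4,0],
    [0,0,-0.2,0.55,0],
    [0,0,-0.24,0.7,0],
    [0,0,-0.26,0.82,0],
    [0,0,-0.26,0.95,0],
    [0,0,-0.26,1.0,0]
  ],
  "force": 40
}}

```text
t: 9.17
tcp_pos: [0.4608, -0.1155, 0.2923]
tool_rot: [0.174, 0.985, -0.0, 0.001]
force: [-0.1, -0.1, 0.4]
finger_gap: -0.002
```

```bash
python3 -c "
from go import *
h=case(.13,0);to([*h,.29],ya)
"
```

```text
t 9.17 at [ 0.4608 -0.1155  0.2923] yaw 1.221 tilt -1.0 q6 -1.7 F [-0.1 -0.1  0.4] gap -0.002 | delta [-0.275 -0.243  0.006] tw 2.138
```

{"method": "move_arm", "body": {
  "deltas": [
    [-0.02,-0.02,0,0.12,0],
    [-0.06,-0.05,0,0.25,0],
    [-0.1,-0.09,0,0.4,0],
    [-0.14,-0.125,0,0.55,0],
    [-0.18,-0.16,0,0.7,0],
    [-0.22,-0.195,0,0.82,0],
    [-0.255,-0.225,0,0.95,0],
    [-0.275,-0.243,0,1.0,0]
  ]
}}

```text
t: 9.83
tcp_pos: [0.5317, -0.2461, 0.2907]
tool_rot: [0.412, 0.911, -0.0, -0.0]
force: [0.1, -0.2, 0.8]
finger_gap: -0.0
```

{"method": "move_arm", "body": {
  "deltas": [
    [0,0,0,0.12,0],
    [0,0,0,0.25,0],
    [0,0,0,0.4,0],
    [0,0,0,0.6,0],
    [0,0,0,0.8,0],
    [0,0,0,0.95,0],
    [0,0,0,1.0,0],
    [0,0,0,1.0,0]
  ]
}}

```text
t: 10.5
tcp_pos: [0.5307, -0.244, 0.2909]
tool_rot: [0.623, 0.782, 0.0, -0.001]
force: [1.0, -0.2, -1.0]
finger_gap: -0.0
```

```bash
python3 -c "
from go import *
snap('scene','s8')
h=case(.13,0);to([*h,.19],ya)
W=world('scene',np.load('pics/s8.npz')['d']).reshape(-1,3);W=W[np.isfinite(W[:,2])];L=(W[:,:2]-C)@np.c_[cx,cy]
l=(L[:,0]>.04)&(L[:,0]<.1)&(W[:,2]>.075)&(W[:,2]<.22)&(abs(L[:,1])<.11);q=np.c_[L[l],W[l,2]]
print(q.min(0),np.percentile(q,99,axis=0));A=np.c_[q[:,2]-.06,np.ones(len(q))]; print(np.linalg.lstsq(A,q[:,0],rcond=None)[0])
tc=manip.sense()['tcp_pos'];d=W-tc;L=d[:,:2]@np.c_[cx,cy]
for h in np.arange(-.03,.12,.015):
    k=(d[:,2]>h)&(d[:,2]<h+.015)&(np.hypot(*L.T)<.1)
    if k.sum()>5: print(h.round(3),k.sum(),L[k].min(0).round(3),L[k].max(0).round(3))
"
```

```text
t 10.55 at [ 0.5308 -0.2441  0.2909] yaw 0.225 tilt -1.0 q6 -0.85 F [-0.7  0.1 -0.2] gap 0.0 | delta [-0.002 -0.001  0.252] tw 0.146
[ 0.06733845 -0.10293721  0.07500811] [0.08153085 0.10072987 0.19973193]
[0.04579476 0.06938873]
-0.015 65 [-0.012 -0.014] [0.005 0.014]
0.0 134 [-0.012 -0.015] [0.007 0.015]
0.015 112 [-0.014 -0.014] [0.004 0.015]
0.03 324 [-0.016 -0.041] [0.012 0.036]
0.045 338 [-0.018 -0.048] [0.015 0.05 ]
0.06 454 [-0.021 -0.061] [0.009 0.062]
0.075 613 [-0.022 -0.063] [0.014 0.063]
0.09 437 [-0.023 -0.042] [0.005 0.045]
0.105 202 [-0.038 -0.022] [0.013 0.04 ]
```

View pics/s8.png

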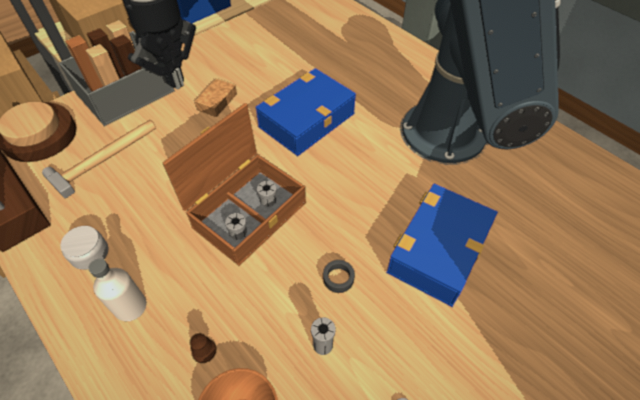

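Both collets stand in the case, at (235,222) and (266,190). The shut gripper is behind the lid at (175,75). I'll descend beside the lid's outer face.

{"method": "move_arm", "body": {
  "deltas": [
    [0,0,0.03,0.05,0],
    [0,0,0.07,0.1,0],
    [0,0,0.11,0.146,0],
    [0,0,0.15,0.146,0],
    [0,0,0.19,0.146,0],
    [0,0,0.23,0.146,0],
    [0,0,0.255,0.146,0],
    [0,0,0.262,0.146,0]
  ]
}}

```text
t: 11.22
tcp_pos: [0.5301, -0.2437, 0.1844]
tool_rot: [0.652, 0.758, -0.0, -0.002]
force: [0.8, -0.3, 0.4]
finger_gap: 0.002
```

```bash
cat > lid.py <<'E'
from go import *
s=manip.sense();p=s['tcp_pos'];l=(p[:2]-C)@np.c_[cx,cy];print('case xyz',l.round(4),p[2].round(4))
for deg in (90,75,60,45,30,20,10,0):
    t=np.radians(deg);c=np.array([.07,.06])+.115*np.array([-np.cos(t),np.sin(t)])+.008*np.array([np.sin(t),np.cos(t)])+np.array([.012,.011])
    M=R.from_quat(s['tool_rot']).as_matrix(); d=M.T@(np.array([*case(c[0],0),c[1]])-p)/.4; print(deg,c.round(4),d.round(3))
E
python3 -c "
from go import *
h=case(.13,0);to([*h,.186],ya)
";python3 lid.py
```

```text
t 11.22 at [ 0.5301 -0.2437  0.1844] yaw 0.151 tilt -0.99999 q6 -0.77 F [ 0.8 -0.3  0.4] gap 0.002 | delta [-0.003  0.001 -0.004] tw -0.002
case xyz [ 0.129  -0.0004] 0.1844
90 [0.09  0.186] [ 0.097  0.001 -0.004]
75 [0.06   0.1842] [0.172 0.001 0.001]
60 [0.0314 0.1746] [0.244 0.001 0.025]
45 [0.0063 0.158 ] [0.306 0.001 0.067]
30 [-0.0136  0.1354] [0.356 0.001 0.123]
20 [-0.0233  0.1178] [0.38  0.001 0.167]
10 [-0.0299  0.0988] [0.396 0.001 0.215]
0 [-0.033  0.079] [0.404 0.001 0.265]
```

Push to about 75° first.

{"method": "move_arm", "body": {
  "deltas": [
    [0.02,0,0,0,0],
    [0.05,0,0,0,0],
    [0.075,0,-0.003,0,0],
    [0.095,0,-0.003,0,0],
    [0.115,0,-0.002,0,0],
    [0.135,0,-0.001,0,0],
    [0.155,0,0,0,0],
    [0.172,0,0.001,0,0]
  ]
}}

```text
t: 11.88
tcp_pos: [0.5214, -0.1758, 0.1863]
tool_rot: [0.652, 0.758, 0.0, 0.001]
force: [1.2, -0.6, -0.8]
finger_gap: 0.003
```

```bash
python3 lid.py; python3 -c "
from go import *
snap('scene','s9');print(manip.sense()['force'])
W=world('scene',np.load('pics/s9.npz')['d']).reshape(-1,3);W=W[np.isfinite(W[:,2])];L=(W[:,:2]-C)@np.c_[cx,cy]
l=(W[:,2]>.08)&(W[:,2]<.22)&(abs(L[:,1])<.1)&(abs(L[:,1])>.06)&(abs(L[:,0])<.09);q=np.c_[L[l],W[l,2]]
A=np.c_[q[:,2]-.06,np.ones(len(q))]; r=np.linalg.lstsq(A,q[:,0],rcond=None)[0];print(r,'deg',90+np.degrees(np.arctan(r[0])))
"
```

```text
case xyz [0.0605 0.0012] 0.1863
90 [0.09  0.186] [-0.074 -0.003  0.001]
75 [0.06   0.1842] [ 0.001 -0.003  0.005]
60 [0.0314 0.1746] [ 0.073 -0.003  0.029]
45 [0.0063 0.158 ] [ 0.135 -0.003  0.071]
30 [-0.0136  0.1354] [ 0.185 -0.004  0.127]
20 [-0.0233  0.1178] [ 0.21  -0.004  0.171]
10 [-0.0299  0.0988] [ 0.226 -0.004  0.218]
0 [-0.033  0.079] [ 0.234 -0.004  0.268]
[-0.66124549 -0.83475613  1.01535394]
[-0.21783504  0.06847968] deg 77.7109518088257
```

View pics/s9.png

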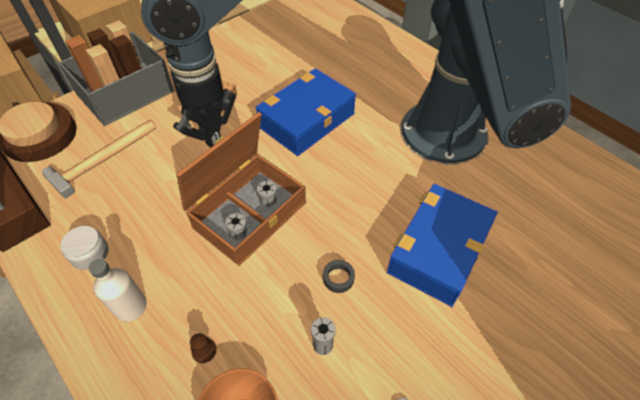

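The lid, at (215,160), now stands at about 78° and tracks the push. Continuing to about 30°.

{"method": "move_arm", "body": {
  "deltas": [
    [0.025,0,0.008,0,0],
    [0.05,0,0.019,0,0],
    [0.073,0,0.029,0,0],
    [0.095,0,0.042,0,0],
    [0.116,0,0.056,0,0],
    [0.135,0,0.071,0,0],
    [0.153,0,0.088,0,0],
    [0.17,0,0.107,0,0]
  ]
}}

```text
t: 12.6
tcp_pos: [0.5103, -0.1082, 0.1423]
tool_rot: [0.652, 0.758, -0.0, -0.0]
force: [1.2, 0.5, 1.0]
finger_gap: -0.003
```

```bash
python3 lid.py
```

```text
case xyz [-0.008   0.0005] 0.1423
90 [0.09  0.186] [-0.245 -0.001 -0.109]
75 [0.06   0.1842] [-0.17  -0.001 -0.105]
60 [0.0314 0.1746] [-0.099 -0.001 -0.081]
45 [0.0063 0.158 ] [-0.036 -0.001 -0.039]
30 [-0.0136  0.1354] [ 0.014 -0.001  0.017]
20 [-0.0233  0.1178] [ 0.038 -0.001  0.061]
10 [-0.0299  0.0988] [ 0.055 -0.001  0.109]
0 [-0.033  0.079] [ 0.062 -0.001  0.158]
```

{"method": "move_arm", "body": {
  "deltas": [
    [0.014,0,0.017,0,0],
    [0.026,0,0.037,0,0],
    [0.036,0,0.057,0,0],
    [0.043,0,0.074,0,0],
    [0.049,0,0.091,0,0],
    [0.055,0,0.108,0,0],
    [0.059,0,0.125,0,0],
    [0.061,0,0.138,0,0]
  ]
}}

```text
t: 13.27
tcp_pos: [0.5068, -0.0849, 0.087]
tool_rot: [0.652, 0.758, -0.0, -0.0]
force: [-1.2, 1.1, 1.1]
finger_gap: 0.003
```

```bash
python3 lid.py|head -1; python3 -c "
from go import *
snap('scene','s10');print(manip.sense()['force'])
a=cv2.imread('pics/s10.png')[50:270,130:350];cv2.imwrite('pics/c10.png',cv2.resize(a,None,fx=2.5,fy=2.5))"
```

```text
case xyz [-0.0316  0.0006] 0.087
[-0.1166944   0.05092036 -0.80574422]
```

View pics/c10.png

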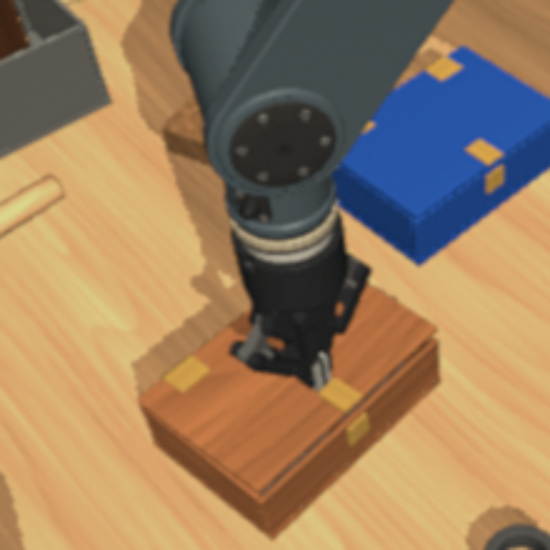

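The lid is nearly shut, with a thin gap at crop (350,410). Pressing the last few mm down.

{"method": "move_arm", "body": {
  "deltas": [
    [0,0,0.006,0,0],
    [0,0,0.012,0,0],
    [0,0,0.016,0,0],
    [0,0,0.019,0,0],
    [0,0,0.021,0,0],
    [0,0,0.022,0,0],
    [0,0,0.022,0,0],
    [0,0,0.022,0,0]
  ]
}}

```text
t: 13.98
tcp_pos: [0.5072, -0.0852, 0.0796]
tool_rot: [0.652, 0.758, 0.0, 0.0]
force: [-0.4, 0.2, 5.2]
finger_gap: 0.0
```

{"method": "move_arm", "body": {
  "deltas": [
    [0,0,0.001,0,0],
    [0,0,0.002,0,0],
    [0,0,0.003,0,0],
    [0,0,0.004,0,0],
    [0,0,0.004,0,0],
    [0,0,0.004,0,0],
    [0,0,0.004,0,0],
    [0,0,0.004,0,0]
  ]
}}

```text
t: 14.65
tcp_pos: [0.5073, -0.0852, 0.0794]
tool_rot: [0.652, 0.758, 0.0, 0.001]
force: [-3.4, 0.9, 15.8]
finger_gap: -0.0
```

The force rose to 15.8 N with no further travel, so the lid is on the rim. Lifting straight off and checking.

{"method": "move_arm", "body": {
  "deltas": [
    [0,0,-0.01,0,0],
    [0,0,-0.03,0,0],
    [0,0,-0.07,0,0],
    [0,0,-0.13,0,0],
    [0,0,-0.2,0,0],
    [0,0,-0.27,0,0],
    [0,0,-0.34,0,0],
    [0,0,-0.4,0,0]
  ]
}}

```text
t: 15.32
tcp_pos: [0.5073, -0.0852, 0.2395]
tool_rot: [0.652, 0.758, 0.0, 0.001]
force: [0.8, -0.3, 0.3]
finger_gap: 0.003
```

{"method": "move_arm", "body": {
  "deltas": [
    [0.05,0,-0.03,0,0],
    [0.12,0,-0.05,0,0],
    [0.2,0,-0.05,0,0],
    [0.28,0,-0.05,0,0],
    [0.36,0,-0.05,0,0],
    [0.44,0,-0.05,0,0],
    [0.5,0,-0.05,0,0],
    [0.52,0,-0.05,0,0]
  ]
}}

```text
t: 15.98
tcp_pos: [0.4748, 0.1234, 0.2576]
tool_rot: [0.651, 0.759, 0.0, -0.001]
force: [-0.6, 0.4, -0.4]
finger_gap: 0.002
```

```bash
python3 -c "
from go import *
snap('scene','s11');snap('top','t11');print(manip.sense()['t'],manip.sense()['force'])
for n,c in(('s11','scene'),('t11','top')):
    W=world(c,np.load('pics/%s.npz'%n)['d']).reshape(-1,3);W=W[np.isfinite(W[:,2])];L=(W[:,:2]-C)@np.c_[cx,cy]
    l=(W[:,2]>.05)&(W[:,2]<.1)&(abs(L[:,1])<.095)&(abs(L[:,0])<.062);q=np.c_[L[l],np.ones(l.sum())]
    print(n,l.sum(),np.linalg.lstsq(q,W[l,2],rcond=None)[0].round(4))
a=cv2.imread('pics/s11.png')[70:270,150:350];cv2.imwrite('pics/c11.png',cv2.resize(a,None,fx=3,fy=3))"
```

```text
16.0833 [-0.41949542 -0.86168968 -0.04260598]
s11 4632 [-0.0014  0.0004  0.0671]
t11 4826 [ 0.0013 -0.0003  0.0686]
```

View pics/c11.png

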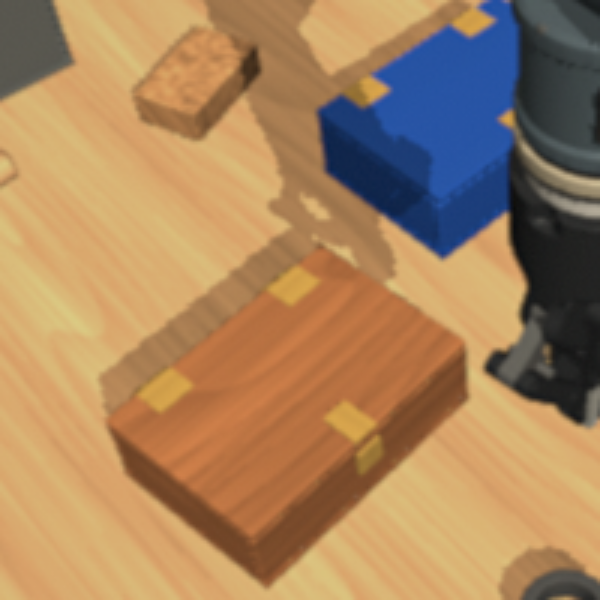

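The lid, at crop (290,390), is flat: slope under 0.002 and top at 67–69 mm, against 68 mm expected when shut. The arm is clear.

```bash
python3 -c "
from station import manip
print(manip.sign_off())"
```

```text
the job is handed in; nothing more can be done
None
```

The short collet is standing upright in the empty bay, and the lid is shut. I handed the job in at about 16 s of the 51 s allowed, with the arm clear of everything.

- **Collet:** I held it until the wrist force showed it resting on the bay floor, then let go. Its top measured 50–52 mm above the bench, level with its twin and below the 60 mm rim.
- **Lid:** I pushed it over from behind and pressed until the force rose to about 16 N with no further travel. Both cameras then showed it flat, with its outer face at 67–69 mm (68 mm expected when shut).

No check failed. The one oddity was the tool reading 3–6 mm off its commanded position during the grip and lift, so I set the placing height from the camera depth and the contact force instead.

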